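# Start a timed melt at the craft bench

### The job

Start the melt: with a fingertip press down the square main switch on the power bar, then the wide key at the front of the hot plate, and last the round plunger on top of the puck-shaped timer, in that order, each lightly and until it is well down and stays down. Do not press the hot plate's two small round keys, and do not pick up or shove the timer or anything else that stands there. Finish with the hand clear.

Things in the scene. Friction and masses are not known exactly. Their poses are not given: they have to be found in the camera images.
- power_bar: White power bar fixed to the bench, 210 (its x) x 62 (its y) x 42 mm high, two round sockets in its top. Origin: on its underside, on its centre line, 63 mm from its middle towards the far end (it runs from x = -168 to +42 mm in its own frame); z up. Its -x end, nearest the robot, carries the main switch.
- main_switch (a joint): Travel (m) of the square black 30 x 30 mm main switch on the power bar's top, centred at x = -135 mm in the bar's frame, 33 mm from its near end. 0 = up (as it starts), 0.008 = fully down (stop, key top then still 2 mm above the deck). It slides straight down against about 2 N of friction, has no spring, and stays where it is left; it is on from 0.005.
- main_switch_top (a point): Centre of the main switch's top face; up, it is 52 mm above the bench (10 mm above the bar's top). Moves with the switch.
- hotplate: Black electric hot plate fixed to the bench, 280 (its x) x 240 (its y) mm, deck 55 mm high, round heating plate (top 70 mm high) towards the rear. Origin: centre of its underside; z up; its -x edge, the front, faces the robot and carries a row of three white keys 112 mm in front of the centre.
- heat_key (a joint): Travel (m) of the wide white key, 24 (hot plate's x) x 50 mm (its y), centred at y = -50 mm in the hot plate's frame. 0 = up (as it starts), 0.008 = fully down (stop, key top then still 2 mm above the deck). It slides straight down against about 2 N of friction, has no spring, and stays where it is left; it is on from 0.005.
- heat_key_top (a point): Centre of the wide key's top face; up, it is 65 mm above the bench (10 mm above the deck). Moves with the key.
- small_key_a (a joint): Travel (m) of the small round white key, 18 mm across, at y = +35 mm in the hot plate's frame, same height and friction as the wide key. To be left up.
- small_key_b (a joint): Travel (m) of the other small round white key, 18 mm across, at y = +85 mm in the hot plate's frame. To be left up.
- timer: Loose white puck-shaped timer, 80 mm across, 32 mm high, about 0.23 kg, standing on the bench. Origin: centre of its underside; z up.
- timer_plunger (a joint): Travel (m) of the round black plunger, 30 mm across, at the centre of the timer's top. 0 = up (as it starts), 0.008 = fully down (stop, key top then still 2 mm above the deck). It slides straight down against about 2 N of friction, has no spring, and stays where it is left; it is on from 0.005.
- timer_plunger_top (a point): Centre of the plunger's top face; up, it is 42 mm above the bench (10 mm above the timer's top). Moves with the plunger.
- pot: Loose dark pot, about 136 mm across (side handles apart) and 50 mm high, standing on the heating plate, its nearest wall about 85 mm behind the row of keys, its rim 120 mm above the bench. Leave alone. Origin: centre of its underside.
- bottle: Loose brown bottle, 60 mm across, 130 mm high, some 125 mm behind the timer (centre to centre). Leave alone. Origin: centre of its underside.
- dropper: Loose small brown dropper bottle, 28 mm across, 65 mm high, about 80 mm from the timer's centre. Leave alone. Origin: centre of its underside.
- bowl: Loose blue bowl, 80 mm across, 45 mm high, beyond the far end of the power bar. Leave alone. Origin: centre of its underside.
Things that resemble listed ones, but are neither listed nor needed, are in the scene too. Several things have the shape of the timer; the one meant has the colours described above.

How it is judged (in metres and radians):
On the way, in this order (a step that is already met when the one before it is completed fails the run):
1. the main switch is pressed down (5 mm of 8) (value of joint main_switch above 0.005 m), for 0.2 s.
2. then the wide key of the hot plate is pressed down (5 mm of 8) (value of joint heat_key above 0.005 m), for 0.2 s.
3. then the timer's plunger is pressed down (5 mm of 8) (value of joint timer_plunger above 0.005 m), for 0.2 s.
At the end, for the whole second after the job is handed in: Main switch, wide key and timer plunger are all at least 5 mm down (of 8 mm), the two small keys less than 3 mm down; the timer stands flat and still within 30 mm of where it was; pot, both bottles and bowl are within 30 mm of where they were (value of joint each of main_switch, heat_key, timer_plunger above 0.005 m and value of joint each of small_key_a, small_key_b below 0.003 m and distance of each of timer, pot, bottle, dropper, bowl from where it was at the start of the episode below 0.03 m and angle between timer's own z axis and vertical below 0.1 rad and height (world z) of timer below 0.005 m and linear speed of timer below 0.02 m/s); the robot touches nothing.
It fails at once if The power bar, hot plate or timer, keys included, is pressed with more than 25 N (contact force between the arm and power_bar above 25 N or contact force between the arm and hotplate above 25 N or contact force between the arm and timer above 25 N).
It fails at once if A small round key is pressed more than 3 mm (value of joint any of small_key_a, small_key_b above 0.003 m).
It fails at once if The timer is lifted more than 10 mm, tipped, or shoved more than 30 mm (height (world z) of timer above 0.01 m or angle between timer's own z axis and vertical above 0.3 rad or distance of timer from where it was at the start of the episode above 0.03 m).
It fails at once if The pot, a bottle or the bowl is moved more than 30 mm or tipped (distance of any of pot, bottle, dropper, bowl from where it was at the start of the episode above 0.03 m or angle between any of pot, bottle, dropper, bowl's own z axis and vertical above 0.4 rad).
It also fails if it takes over 45 s, if anything falls off the work surface, if the arm or the gripper's body presses on something with over 40 N, if the wrist force passes 120 N, or if a joint passes its speed limit or range.

### The arm

A 7-joint arm with a two-finger parallel gripper is mounted at the origin on the work surface. World frame = base frame: x ahead of the robot, y to its left, z up, the work surface at z = 0. Lengths are in m, angles in degrees, forces in N, time in s.
With the tool pointing down it reaches from about 0.35 to 0.775 m from the base axis. Payload 3.1 kg.
Tool frame: the origin (TCP) lies at the very end of the fingers, on their centre line; the grasp point (between the pads) lies 19 mm behind it; z points along the fingers, y is the line along which they close (so a half turn about z gives the same grasp; the last joint's range is limited). The gripper opens to 85 mm and grips with 20 to 120 N. Pads are 22 mm wide; open, the fingers measure 114 mm over their backs; the gripper's body (76 mm by 85 mm) begins 54 mm behind the grasp point. The pads swing forward as they close: fully open they stand 13 mm farther back than shut.
Start: joints at [72.095, 17.813, 0.802, 86.603, -0.252, 75.585, -1.558], TCP at [0.147, -0.53, 0.231] pointing down, gripper open.
Joint ranges: [-154.91, 154.91], [-16.99, 109.72], [-72.82, 74.43], [7.12, 147.25], [-82.49, 262.49], [11.32, 116.49], [-174.64, 174.64]. Speed limits (degrees/s): [159.86, 159.86, 180, 180, 180, 180, 180].

### API

Orientations are given as a 3x3 rotation matrix whose columns are the frame's x, y, z axes.
In Python, from rig import bot, read_camera, calibration, job gives the robot as it stands.
- The arm moves only by the tool send_rows, never from a script. Its argument "moves" is a list of rows, each an object with "dp": the shift along the tool's x, y, z in mm, a list of three; "rot": the turn, a rotation vector about the tool's x, y, z in rad, a list of three. A call has 1 to 12 rows; each row shifts and turns the commanded pose from where the row before left it, along the tool's axes as they then stand; what a row does not reach is not made up. A row lasts 1/8 s, in which the tool goes at most 62.5 mm and 10.7 degrees, less where a joint would pass 70% of its speed; a pose out of reach is approached as far as the arm can. A call is refused whole if a number of a shift passes 62.5 or a number of a turn 0.188, either way. A call with a gripper value outside its range is refused whole. "fingers" is the finger opening in mm, from 0 to 85.4, set as the call begins (left out, the last holds). The fingers move at their own pace and stop on an object; "force" is the grip in N (left out, the last holds). Time passes only in rows, so rows that do not move let the fingers close. It gives the time, the measured TCP pose, the force, the opening and the grip force at its end, in the units of the state.
- bot.get_state(): the state, without advancing time (a new reading comes with each control period).
- read_camera(name): name is "scene" or "top"; returns the picture (384x512x3 uint8, red, green, blue); there is no depth.
- calibration(name): a dict with "camera_matrix" (3x3 intrinsics, pixels), "pose" (4x4, takes a point from camera to world coordinates). Camera axes: x right, y down, z forward; pixel columns grow to the right and rows downward; lengths in m; the calibration is good to about 2 mm. A picture is of the moment at which its call begins. calibration takes no time and is no camera call.
- job.sign_off(): hands the job in; it is judged then, once.
The state is a dict: "time": time; "joint_pos": joint angles; "joint_velocities": joint speeds; "effort": joint torques, N m; "ee_pos": TCP position; "tool_rot": TCP orientation; "ft_force": force on the tool from outside, world axes, zero at the start; "moment": the same for the moment, N m; "gripper_width": finger opening in m; "gripper_force": force on a finger pad.
Only numpy, scipy, OpenCV 4.12 (cv2) and the standard library are available. Lean on these libraries where they do the work, as an engineer would, in place of code of your own. Each camera call takes 0.05 s, during which the arm holds its last target. There are 200 camera calls.

## Working session

There is one attempt and no reset: what is moved stays moved. The work goes in short steps, Python scripts to look and compute and a tool call to move; the robot and the scene stay as the last step left them, time stands still between calls to the robot, and variables do not carry over. Pictures are saved under pics/ and viewed, at most 10 in all, crops included, and the job is handed in when it is done.

Besides the shell and the picture viewer there is one more tool, called after ">>>" as a command line: name --argument value ..., lists and objects as JSON in quotes. send_rows: Moves the arm, as the interface text tells. Its arguments: {"type":"object","properties":{"moves":{"type":"array","items":{"type":"object","properties":{"dp":{"type":"array","items":{"type":"number"}},"rot":{"type":"array","items":{"type":"number"}}}}},"fingers":{"type":"number"},"force":{"type":"number"}},"required":["moves"]}

```bash
mkdir -p pics
python3 - <<'E'
from rig import bot, read_camera, calibration, job
import cv2,numpy as np
for n in("scene","top"):
    im=read_camera(n); cv2.imwrite(f"pics/{n}0.png",im[:,:,::-1])
    c=calibration(n); print(n,np.round(c["camera_matrix"],1).tolist(),np.round(c["pose"],4).tolist())
s=bot.get_state(); print(s["time"],s["ee_pos"],np.round(s["tool_rot"],3).tolist(),s["ft_force"])
E
```

```text
scene [[355.2, 0.0, 258.1], [0.0, 355.2, 191.1], [0.0, 0.0, 1.0]] [[-0.2252, 0.6823, -0.6955, 1.2422], [0.9743, 0.1561, -0.1624, 0.1578], [-0.0022, -0.7142, -0.6999, 0.732], [0.0, 0.0, 0.0, 1.0]]
top [[471.5, 0.0, 251.6], [0.0, 471.5, 199.6], [0.0, 0.0, 1.0]] [[-0.0016, -0.9811, 0.1937, 0.3239], [-1.0, 0.0002, -0.0073, 0.0261], [0.0071, -0.1937, -0.981, 1.4683], [0.0, 0.0, 0.0, 1.0]]
0.1 [ 0.14695039 -0.52931232  0.23032083] [[0.964, 0.268, -0.001], [0.268, -0.964, 0.002], [-0.0, -0.002, -1.0]] [ 0.72407451 -0.18329071  0.12236223]
```

```bash
python3 -c "
import cv2
for n in('scene','top'):
    cv2.imwrite(f'pics/{n}0b.png',cv2.resize(cv2.imread(f'pics/{n}0.png'),(768,576),interpolation=cv2.INTER_CUBIC))"
```

```text
(no output)
```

View pics/scene0b.png

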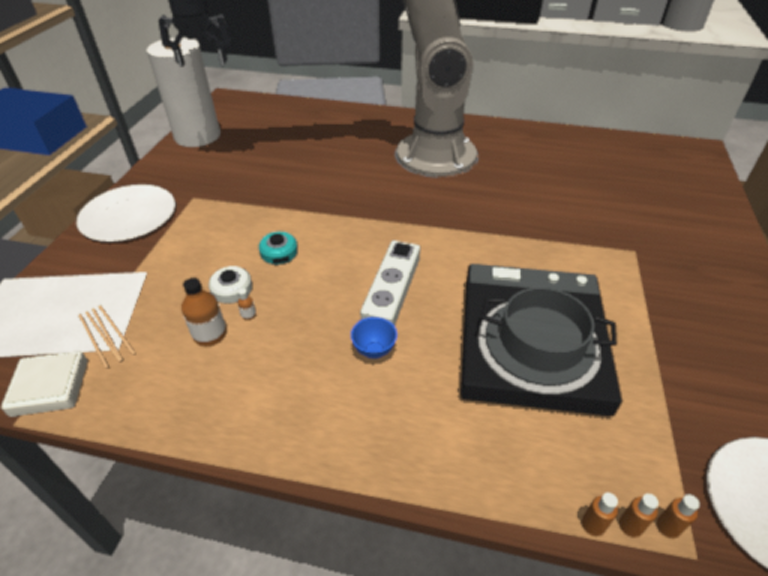

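View pics/top0b.png

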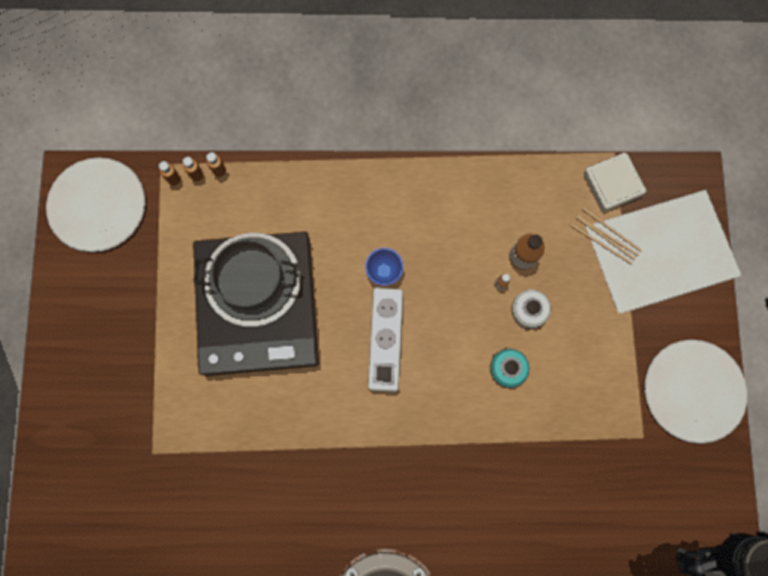

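The views show a white puck with a black plunger (top view about 355,206; scene 153,184 in native pixels) and a teal puck (top 341,245; scene 185,163). The white one matches the description. The main switch is at top (256,249) / scene (268,166), and the wide key at top (187,235) / scene (338,182).

```bash
cat > h.py <<'E'
import cv2,numpy as np
from rig import calibration
C={n:calibration(n) for n in("scene","top")}
def ray(n,p):
    c=C[n];P=np.array(c["pose"]);d=P[:3,:3]@np.linalg.inv(c["camera_matrix"])@[p[0],p[1],1]
    return P[:3,3],d/np.linalg.norm(d)
def plane(n,p,z):
    o,d=ray(n,p);return o+d*(z-o[2])/d[2]
def tri(a,b):
    o,d=ray("scene",a);q,e=ray("top",b)
    s=np.linalg.lstsq(np.c_[d,-e],q-o,rcond=None)[0]
    A=o+s[0]*d;B=q+s[1]*e;return (A+B)/2,np.linalg.norm(A-B)
def proj(n,X):
    P=np.linalg.inv(np.array(C[n]["pose"]));x=np.array(C[n]["camera_matrix"])@(P[:3,:3]@X+P[:3,3]);return x[:2]/x[2]
def blob(im,seed,r,dark):
    g=cv2.cvtColor(im,cv2.COLOR_BGR2GRAY);x,y=seed
    w=cv2.resize(g[y-r:y+r+1,x-r:x+r+1],None,fx=4,fy=4,interpolation=cv2.INTER_CUBIC)
    t,m=cv2.threshold(w,0,255,cv2.THRESH_OTSU+(cv2.THRESH_BINARY_INV if dark else 0))
    n,l,s,c=cv2.connectedComponentsWithStats(m)
    k=1+np.argmin(np.linalg.norm(c[1:]-2*(2*r+1),axis=1)+1e3*(s[1:,4]<100))
    return (c[k]+.5)/4-.5+[x-r,y-r],s[k,2:]/[4,4,16]
E
python3 - <<'E'
from h import *
S=cv2.imread("pics/scene0.png");T=cv2.imread("pics/top0.png")
for n,a,b,r1,r2,dk,z in [("switch",(268,166),(256,249),9,9,1,.052),("heat",(338,182),(187,235),12,12,0,.065),("ka",(369,185),(159,237),6,6,0,.065),("kb",(388,187),(142,239),6,6,0,.065),("plunger",(153,184),(355,205),8,8,1,.042)]:
    p,sp=blob(S,a,r1,dk);q,sq=blob(T,b,r2,dk);X,e=tri(p,q)
    print(n,p.round(1),sp,q.round(1),sq,"tri",X.round(4),"gap",round(e,4),"planes",plane("scene",p,z)[:2].round(4),plane("top",q,z)[:2].round(4))
a=cv2.resize(S[120:220,110:360],(750,300),interpolation=cv2.INTER_CUBIC)
b=cv2.resize(T[180:280,130:380],(750,300),interpolation=cv2.INTER_CUBIC)
cv2.imwrite("pics/crop1.png",np.vstack([a,b]))
E
```

```text
switch [267.5 166.4] [13.      9.75   95.5625] [255.7 248.9] [ 11.      11.75   111.4375] tri [0.4533 0.003  0.047 ] gap 0.0009 planes [0.4591 0.0037] [0.4528 0.0036]
heat [338.  177.3] [ 25.      17.5    366.6875] [187.  234.8] [ 18.      9.75  145.625] tri [0.4922 0.2069 0.0791] gap 0.0001 planes [0.476  0.2079] [0.4939 0.2088]
ka [368.7 184.3] [ 7.25  5.75 32.5 ] [158.5 237.3] [ 6.5    6.    30.625] tri [0.4864 0.2925 0.0654] gap 0.0017 planes [0.4861 0.2917] [0.4864 0.2934]
kb [387.5 186. ] [ 7.25    6.25   33.3125] [141.7 238.8] [ 6.5     6.5    31.9375] tri [0.4819 0.3424 0.0654] gap 0.0016 planes [0.4817 0.3416] [0.482  0.3433]
plunger [151.9 184.3] [12.25    9.5    92.0625] [355.  204.4] [11.5    10.75   93.5625] tri [ 0.5916 -0.3051  0.0364] gap 0.0011 planes [ 0.5969 -0.3019] [ 0.5903 -0.3033]
```

View pics/crop1.png

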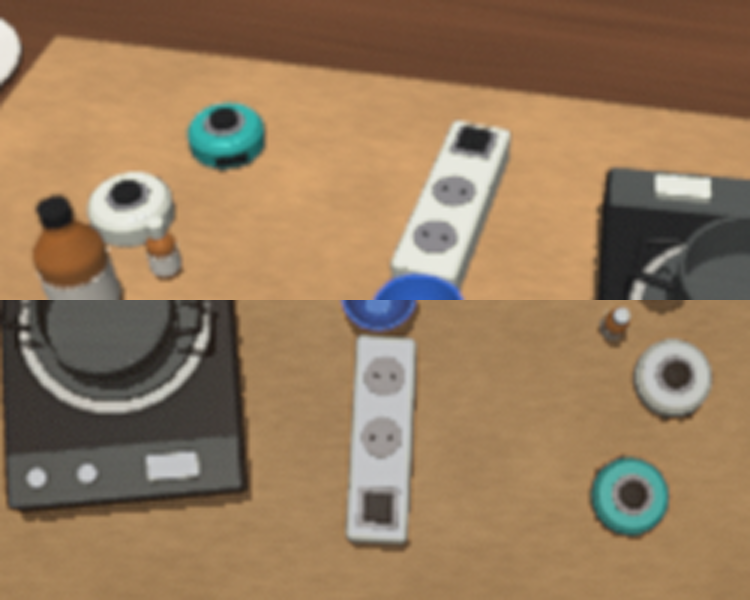

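The crop confirms it: the white puck with the black plunger, with the brown bottle and dropper beside it, is the timer, and the teal one is a decoy. The two small keys triangulate to a height of 65 mm, 50 mm apart. Extrapolating along their row puts the wide key at (0.494, 0.208), which matches the top-view ray. First I'll shut the fingers, square the yaw, and go above the main switch.

>>> send_rows --fingers 0 --force 20 --moves '[{"dp": [0, 0, 0], "rot": [0, 0, 0.135]}, {"dp": [0, 0, 0], "rot": [0, 0, 0.135]}, {"dp": [31, -53, 0]}, {"dp": [31, -53, 0]}, {"dp": [31, -53, 0]}, {"dp": [31, -53, 0]}, {"dp": [31, -53, 0]}, {"dp": [31, -53, 0]}, {"dp": [31, -53, 0]}, {"dp": [31, -53, 0]}, {"dp": [31, -53, 0]}, {"dp": [29, -55, 0]}]'

```text
invalid input
```

>>> send_rows --moves '[{"dp": [0, 0, 40]}, {"dp": [0, 0, 40]}, {"dp": [0, 0, 40]}, {"dp": [0, 0, 25]}, {"dp": [0, 0, 0]}, {"dp": [0, 0, 0]}]'

```text
invalid input
```

Run:
```python
from h import *
from rig import bot,read_camera
s=bot.get_state();print(s["time"],s["ee_pos"].round(4),np.round(s["tool_rot"],3).tolist(),s["ft_force"].round(2),s["gripper_width"])
S=read_camera("scene")[:,:,::-1];T=read_camera("top")[:,:,::-1]
u,v=proj("scene",s["ee_pos"]).astype(int);a=cv2.resize(S[v-40:v+40,u-50:u+50],(500,400),interpolation=cv2.INTER_CUBIC)
cv2.imwrite("pics/crop2.png",a);print(u,v)
```

```text
0.1 [ 0.147  -0.5293  0.2303] [[0.964, 0.268, -0.001], [0.268, -0.964, 0.002], [-0.0, -0.002, -1.0]] [ 0.72 -0.18  0.12] 0.08574788419296563
135 47
```

View pics/crop2.png

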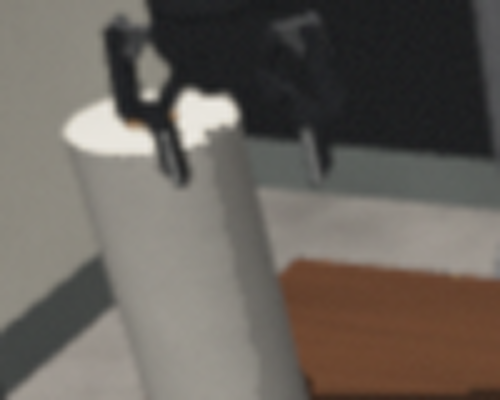

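Both calls were refused, so nothing moved: each row needs "rot" as well. The picture shows the hand still at its start, in front of the paper roll. I'll move away from the roll first, then turn.

>>> send_rows --fingers 0 --force 20 --moves '[{"dp": [44, -43, 0], "rot": [0, 0, 0]}, {"dp": [44, -43, 0], "rot": [0, 0, 0]}, {"dp": [0, 0, 0], "rot": [0, 0, 0.135]}, {"dp": [0, 0, 0], "rot": [0, 0, 0.135]}, {"dp": [31, -53, 0], "rot": [0, 0, 0]}, {"dp": [31, -53, 0], "rot": [0, 0, 0]}, {"dp": [31, -53, 0], "rot": [0, 0, 0]}, {"dp": [31, -53, 0], "rot": [0, 0, 0]}, {"dp": [31, -53, 0], "rot": [0, 0, 0]}, {"dp": [31, -53, 0], "rot": [0, 0, 0]}, {"dp": [0, 0, 0], "rot": [0, 0, 0]}]'

```text
time: 1.58
ee_pos: [0.3966, -0.0999, 0.2316]
tool_rot: [[1.0, 0.012, 0.002], [0.012, -1.0, 0.002], [0.002, -0.002, -1.0]]
ft_force: [-0.4, -0.3, -0.3]
gripper_width: -0.0001
gripper_force: 0.0
```

>>> send_rows --moves '[{"dp": [29, -51, 0], "rot": [0, 0, 0]}, {"dp": [29, -51, 0], "rot": [0, 0, 0]}, {"dp": [0, 0, 40], "rot": [0, 0, 0]}, {"dp": [0, 0, 40], "rot": [0, 0, 0]}, {"dp": [0, 0, 40], "rot": [0, 0, 0]}, {"dp": [0, 0, 35], "rot": [0, 0, 0]}, {"dp": [0, 0, 0], "rot": [0, 0, 0]}, {"dp": [0, 0, 0], "rot": [0, 0, 0]}]'

```text
time: 2.58
ee_pos: [0.4535, -0.0039, 0.0774]
tool_rot: [[1.0, -0.0, 0.002], [-0.0, -1.0, -0.0], [0.002, 0.0, -1.0]]
ft_force: [-0.4, 0.1, 0.3]
gripper_width: -0.0003
gripper_force: 0.0
```

Run:
```python
from h import *
from rig import bot,read_camera
s=bot.get_state();print(s["time"],s["ee_pos"].round(4),s["ft_force"].round(2),s["gripper_width"])
S=read_camera("scene")[:,:,::-1];T=read_camera("top")[:,:,::-1]
u,v=proj("scene",s["ee_pos"]).astype(int);a=cv2.resize(S[v-40:v+40,u-50:u+50],(500,400),interpolation=cv2.INTER_CUBIC)
cv2.imwrite("pics/crop3.png",a);print(u,v)
```

```text
2.575 [ 0.4535 -0.0039  0.0774] [-0.4   0.13  0.33] -0.0002577597657365421
265 158
```

View pics/crop3.png

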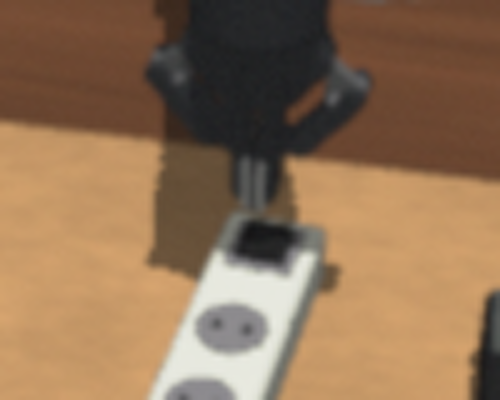

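The crop shows the closed tips at about (252,210), just behind and a little to the -y side of the switch at (265,240). I'll shift 7 mm in +y and press down in small steps.

>>> send_rows --moves '[{"dp": [1, -7, 0], "rot": [0, 0, 0]}, {"dp": [0, 0, 10], "rot": [0, 0, 0]}, {"dp": [0, 0, 10], "rot": [0, 0, 0]}, {"dp": [0, 0, 4], "rot": [0, 0, 0]}, {"dp": [0, 0, 2], "rot": [0, 0, 0]}, {"dp": [0, 0, 2], "rot": [0, 0, 0]}, {"dp": [0, 0, 2], "rot": [0, 0, 0]}, {"dp": [0, 0, 0], "rot": [0, 0, 0]}, {"dp": [0, 0, 0], "rot": [0, 0, 0]}]'

```text
time: 3.8
ee_pos: [0.454, 0.0037, 0.0464]
tool_rot: [[1.0, 0.001, 0.001], [0.001, -1.0, 0.0], [0.001, -0.0, -1.0]]
ft_force: [0.3, 0.3, 0.1]
gripper_width: 0.0001
gripper_force: 0.0
```

>>> send_rows --moves '[{"dp": [0, 0, 0.7], "rot": [0, 0, 0]}, {"dp": [0, 0, 0.7], "rot": [0, 0, 0]}]'

```text
time: 4.05
ee_pos: [0.4541, 0.0037, 0.0452]
tool_rot: [[1.0, 0.001, 0.001], [0.001, -1.0, -0.0], [0.001, 0.0, -1.0]]
ft_force: [0.2, 0.1, 2.5]
gripper_width: -0.0001
gripper_force: 0.9
```

>>> send_rows --moves '[{"dp": [0, 0, 0.6], "rot": [0, 0, 0]}, {"dp": [0, 0, 0], "rot": [0, 0, 0]}, {"dp": [0, 0, -30], "rot": [0, 0, 0]}, {"dp": [0, 0, -50], "rot": [0, 0, 0]}, {"dp": [10, -51, 0], "rot": [0, 0, 0]}, {"dp": [10, -51, 0], "rot": [0, 0, 0]}, {"dp": [10, -51, 0], "rot": [0, 0, 0]}, {"dp": [10, -51, 0], "rot": [0, 0, 0]}, {"dp": [0, 0, 0], "rot": [0, 0, 0]}, {"dp": [0, 0, 30], "rot": [0, 0, 0]}, {"dp": [0, 0, 0], "rot": [0, 0, 0]}, {"dp": [0, 0, 0], "rot": [0, 0, 0]}]'

```text
time: 5.55
ee_pos: [0.4936, 0.207, 0.0947]
tool_rot: [[1.0, -0.0, 0.0], [-0.0, -1.0, -0.0], [0.0, 0.0, -1.0]]
ft_force: [0.5, 0.1, 0.8]
gripper_width: 0.0
gripper_force: 0.0
```

Run:
```python
from h import *
from rig import bot,read_camera
s=bot.get_state();print(s["time"],s["ee_pos"].round(4),s["ft_force"].round(2))
S=read_camera("scene")[:,:,::-1]
u,v=proj("scene",s["ee_pos"]).astype(int);a=cv2.resize(S[v-40:v+40,u-100:u+50],(750,400),interpolation=cv2.INTER_CUBIC)
cv2.imwrite("pics/crop4.png",a);print(u,v)
```

```text
5.55 [0.4936 0.207  0.0947] [0.46 0.08 0.8 ]
338 173
```

View pics/crop4.png

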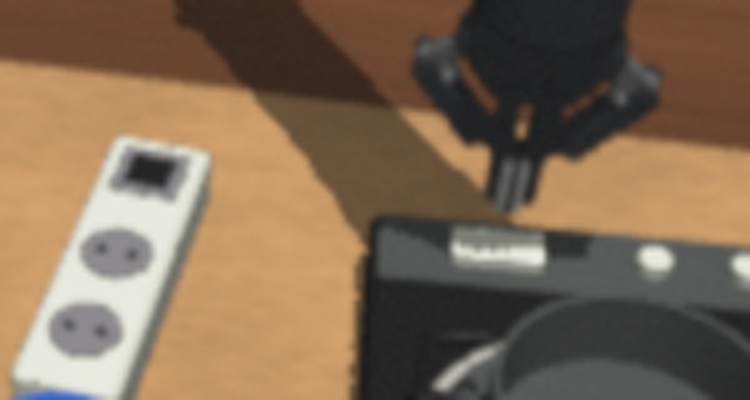

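The main switch now sits low and shows no side faces. The tips are over the wide key at about (500,250) in the crop, well away from the small keys, so I'll press.

>>> send_rows --moves '[{"dp": [0, 0, 12], "rot": [0, 0, 0]}, {"dp": [0, 0, 11], "rot": [0, 0, 0]}, {"dp": [0, 0, 4], "rot": [0, 0, 0]}, {"dp": [0, 0, 2], "rot": [0, 0, 0]}, {"dp": [0, 0, 2], "rot": [0, 0, 0]}, {"dp": [0, 0, 2], "rot": [0, 0, 0]}, {"dp": [0, 0, 2], "rot": [0, 0, 0]}, {"dp": [0, 0, 1], "rot": [0, 0, 0]}, {"dp": [0, 0, 0.7], "rot": [0, 0, 0]}]'

```text
time: 6.72
ee_pos: [0.4934, 0.2077, 0.0575]
tool_rot: [[1.0, 0.001, -0.0], [0.001, -1.0, -0.0], [-0.0, 0.0, -1.0]]
ft_force: [-1.0, -0.0, 1.4]
gripper_width: 0.0004
gripper_force: 0.9
```

>>> send_rows --moves '[{"dp": [0, 0, 0.3], "rot": [0, 0, 0]}, {"dp": [0, 0, 0], "rot": [0, 0, 0]}, {"dp": [0, 0, -30], "rot": [0, 0, 0]}, {"dp": [0, 0, -50], "rot": [0, 0, 0]}, {"dp": [0, 0, -45], "rot": [0, 0, 0]}, {"dp": [0, 51, 0], "rot": [0, 0, 0]}, {"dp": [0, 51, 0], "rot": [0, 0, 0]}, {"dp": [0, 51, 0], "rot": [0, 0, 0]}, {"dp": [0, 51, 0], "rot": [0, 0, 0]}, {"dp": [10, 51, 0], "rot": [0, 0, 0]}, {"dp": [10, 51, 0], "rot": [0, 0, 0]}, {"dp": [0, 0, 0], "rot": [0, 0, 0]}]'

```text
time: 8.22
ee_pos: [0.514, -0.1052, 0.1817]
tool_rot: [[1.0, -0.01, 0.0], [-0.01, -1.0, -0.003], [0.0, 0.003, -1.0]]
ft_force: [0.9, 0.8, -0.9]
gripper_width: 0.0002
gripper_force: 0.0
```

>>> send_rows --moves '[{"dp": [20, 51, 0], "rot": [0, 0, 0]}, {"dp": [20, 51, 0], "rot": [0, 0, 0]}, {"dp": [20, 51, 0], "rot": [0, 0, 0]}, {"dp": [20, 51, 0], "rot": [0, 0, 0]}, {"dp": [0, 0, 0], "rot": [0, 0, 0]}, {"dp": [0, 0, 30], "rot": [0, 0, 0]}, {"dp": [0, 0, 30], "rot": [0, 0, 0]}, {"dp": [0, 0, 0], "rot": [0, 0, 0]}, {"dp": [0, 0, 0], "rot": [0, 0, 0]}]'

```text
time: 9.35
ee_pos: [0.5949, -0.3012, 0.1237]
tool_rot: [[1.0, 0.002, 0.002], [0.002, -1.0, -0.0], [0.002, 0.0, -1.0]]
ft_force: [-0.1, 0.0, 0.2]
gripper_width: 0.0002
gripper_force: 0.0
```

Run:
```python
from h import *
from rig import bot,read_camera
s=bot.get_state();print(s["time"],s["ee_pos"].round(4),s["ft_force"].round(2))
S=read_camera("scene")[:,:,::-1]
a=cv2.resize(S[130:240,110:260],(750,550),interpolation=cv2.INTER_CUBIC)
cv2.imwrite("pics/crop5.png",a);print(proj("scene",s["ee_pos"]))
cv2.imwrite("pics/heat.png",cv2.resize(S[155:205,300:400],(700,350),interpolation=cv2.INTER_CUBIC))
```

```text
9.35 [ 0.5949 -0.3012  0.1237] [-0.13  0.02  0.23]
[146.00608687 161.65105862]
```

View pics/crop5.png

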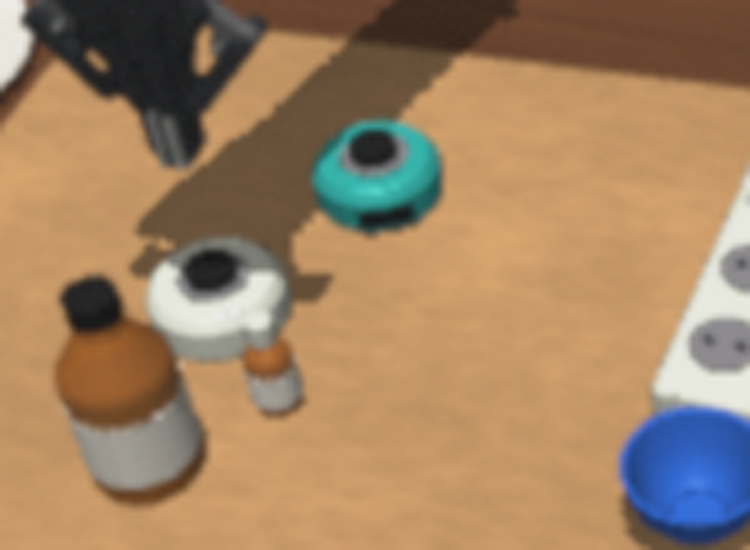

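View pics/heat.png

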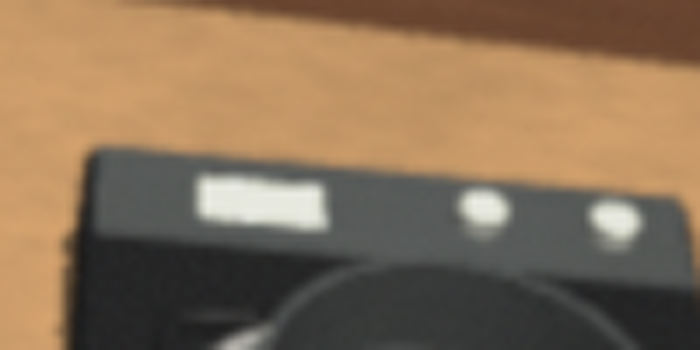

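The wide key is flush and the small keys still stand proud with side faces visible. The hand is above the white timer, whose plunger is at (212,270) in the crop, so I'll descend in steps.

>>> send_rows --moves '[{"dp": [-2, 2, 20], "rot": [0, 0, 0]}, {"dp": [0, 0, 25], "rot": [0, 0, 0]}, {"dp": [0, 0, 20], "rot": [0, 0, 0]}, {"dp": [0, 0, 10], "rot": [0, 0, 0]}, {"dp": [0, 0, 4], "rot": [0, 0, 0]}, {"dp": [0, 0, 2], "rot": [0, 0, 0]}, {"dp": [0, 0, 2], "rot": [0, 0, 0]}, {"dp": [0, 0, 2], "rot": [0, 0, 0]}, {"dp": [0, 0, 1.5], "rot": [0, 0, 0]}, {"dp": [0, 0, 1], "rot": [0, 0, 0]}, {"dp": [0, 0, 1], "rot": [0, 0, 0]}]'

```text
time: 10.78
ee_pos: [0.5923, -0.3043, 0.0342]
tool_rot: [[1.0, 0.001, 0.001], [0.001, -1.0, -0.0], [0.001, 0.0, -1.0]]
ft_force: [-0.9, 0.1, 7.0]
gripper_width: 0.0002
gripper_force: 2.9
```

The stop was felt at 7 N with the tip 34 mm above the bench. Now I'll hold briefly, then lift and move clear.

>>> send_rows --moves '[{"dp": [0, 0, 0], "rot": [0, 0, 0]}, {"dp": [0, 0, 0], "rot": [0, 0, 0]}, {"dp": [0, 0, -20], "rot": [0, 0, 0]}, {"dp": [0, 0, -50], "rot": [0, 0, 0]}, {"dp": [0, 0, -50], "rot": [0, 0, 0]}, {"dp": [0, 0, -50], "rot": [0, 0, 0]}, {"dp": [-50, 0, 0], "rot": [0, 0, 0]}, {"dp": [-50, 0, 0], "rot": [0, 0, 0]}, {"dp": [0, 0, 0], "rot": [0, 0, 0]}, {"dp": [0, 0, 0], "rot": [0, 0, 0]}]'

```text
time: 12.02
ee_pos: [0.4924, -0.3045, 0.2048]
tool_rot: [[1.0, 0.001, 0.002], [0.001, -1.0, -0.001], [0.002, 0.001, -1.0]]
ft_force: [0.5, 0.6, 1.2]
gripper_width: 0.0001
gripper_force: 0.0
```

Run:
```python
from h import *
from rig import bot,read_camera
s=bot.get_state();print(s["time"],s["ee_pos"].round(4),s["ft_force"].round(2))
S=read_camera("scene")[:,:,::-1]
cv2.imwrite("pics/end.png",cv2.resize(S[110:240,110:300],(790,540),interpolation=cv2.INTER_CUBIC))
```

```text
12.025 [ 0.4924 -0.3045  0.2048] [0.47 0.58 1.17]
```

View pics/end.png

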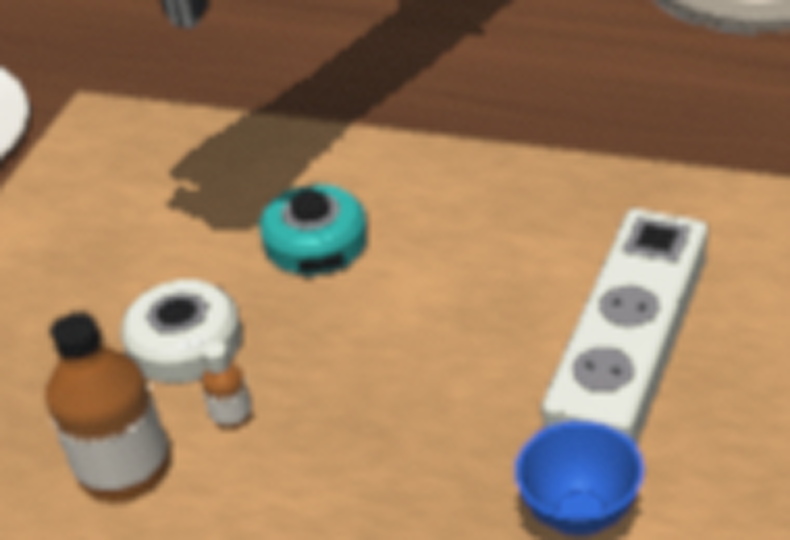

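The timer's plunger (178,312) and the main switch (657,237) are both flush, everything else stands where it was, and the hand is clear.

```bash
python3 -c "
from rig import job
print(job.sign_off())"
```

```text
the job is handed in; nothing more can be done
None
```

The job is handed in: main switch, wide key and timer plunger were pressed in that order, and the pictures show all three down, the small keys up and the hand clear; the sign-off returned no verdict.

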